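# Seat the field lens on the microscope lamp's three-ball mount

## Robot

A 6-joint arm with a two-finger parallel gripper is mounted at the origin on the work surface. World frame = base frame: x ahead of the robot, y to its left, z up, the work surface at z = 0. Lengths are in mm, angles in rad, forces in N, time in s.
With the tool pointing down it reaches from about 275 to 1000 mm from the base axis. Payload 8.4 kg.
Tool frame: the origin (TCP) lies midway between the tips of the shut fingers; the grasp point (between the pads) lies 19 mm behind it; z points along the fingers, y is the direction in which the jaws open and shut (so a half turn about z gives the same grasp; the last joint's range is limited). The gripper opens to 85 mm and grips with 20 to 120 N. Pads are 22 mm wide; open, the fingers measure 114 mm over their backs; the gripper's body (76 mm by 85 mm) begins 54 mm behind the grasp point. The pads swing forward as they close: fully open they stand 13 mm farther back than shut.
Start: joints at [1.134, 0.353, 1.633, -0, 1.155, -0.002], TCP at [263.267, 566.849, 231.281] pointing down, gripper open.
Joint ranges: [-2.63, 2.63], [-0.92, 2.1], [0.06, 2.66], [-1.3, 4.44], [0, 2.69], [-3.02, 3.02]. Speed limits (rad/s): [2.22, 2.22, 2.79, 3.14, 3.14, 3.14].

## Interface

Orientations are given as [roll, pitch, yaw] about the fixed x, y, z axes, in that order (R = Rz(yaw) Ry(pitch) Rx(roll)).
In Python, from rig import * gives the robot as it stands.
- The arm moves only by the tool play_rows, never from a script. Its argument "moves" is a list of rows, each a list of 3 entries, a list of its own where there are three numbers: the shift along the tool's x, y, z in m, then the turn, a rotation vector about the tool's x, y, z in rad, then the opening in per cent of the stroke, from 0 (shut) to 100 (fully open). In form: [[[x, y, z], [rx, ry, rz], fingers], ...]. A call has 1 to 20 rows; each row shifts and turns the commanded pose from where the row before left it, along the tool's axes as they then stand; what a row does not reach is not made up. A row lasts 1/10 s, in which the tool goes at most 50 mm and 8.59 degrees, less where a joint would pass 70% of its speed; a pose out of reach is approached as far as the arm can. A call is refused whole if a number of a shift passes 0.05 or a number of a turn 0.15, either way. A call with a gripper value outside its range is refused whole. The fingers move at their own pace and stop on an object; "squeeze" is the grip in N (left out, the last holds). Time passes only in rows, so rows that do not move let the fingers close. It gives the time, the measured TCP pose, the force and the opening at its end, in the units of the state.
- sense(): the state, without advancing time (a new reading comes with each control period).
- grab_frame(name): name is "side" or "top"; returns a dict with "pixels" (400x640x3 uint8, red, green, blue), "intrinsics" (3x3 intrinsics, pixels), "R" (3x3) and "t" (3): a world point X has camera coordinates R X + t. Camera axes: x right, y down, z forward; pixel columns grow to the right and rows downward; lengths in mm; the calibration is good to about 2 mm. A picture is of the moment at which its call begins. There is no depth.
- sign_off(): hands the job in, once; it reports no verdict.
The state is a dict: "clock": time; "qpos": joint angles; "qvel": joint speeds; "joint_efforts": joint torques, N m; "eef_pos": TCP position; "tcp_rot": TCP orientation; "contact_force": force on the tool from outside, world axes, zero at the start; "wrist_torque": the same for the moment, N m; "opening": opening from 0.0 (shut) to 1.0 (fully open).
Only numpy, scipy, OpenCV 4.12 (cv2) and the standard library are available. Lean on these libraries where they do the work, as an engineer would, in place of code of your own. Each camera call takes 0.05 s, during which the arm holds its last target. There are 200 camera calls.

## Task

Three lens cells stand on the microscope desk. Take the middle-sized one, pick it up by its barrel and set it down gently, glass upwards, in the three-point mount on top of the white lamp housing, so that its flange lies between the three guides, bears level on all three balls and cannot rock, then let go. Do not drop it, and leave the smaller and the larger lens cells where they stand.

Things in the scene. Friction and masses are not known exactly. Their poses are not given: they have to be found in the camera images.
- lens: Middle-sized lens cell, the one to seat: dark round flange 64 mm across, 10 mm thick; on it a plain aluminium barrel 44 mm across, up to 38 mm above the underside; glass bulging 4.5 mm higher. 0.15 to 0.31 kg, loose, upright on the desk. Origin: centre of the flange's underside; z up its axis to the glass. Round: yaw is free. Grip the barrel from above.
- lamp: Lamp housing: white box fixed to the desk, 110 x 110 x 45 mm, knob on +y side. Origin: centre of underside, on the desk; z up. On top, about the axis through the origin: three steel balls at radius 24 mm, tops 51 mm above the desk (a seated flange's underside is there); outside each a dark guide leaning outward, inner radius 37 mm at ball tops, 41 at its upper edge (59 mm up), outer 46. Flange play 5 mm.
- lens_small: Smaller lens cell, a bystander: flange 40 mm in diameter, barrel 28 mm in diameter, 34 mm high, loose, upright. Origin: centre of its underside.
- lens_large: Larger lens cell, a bystander: flange 84 mm in diameter, barrel 60 mm in diameter, 40 mm high, loose, upright. Origin: centre of its underside.
There are look-alikes about, which are no part of the job. Leave any orange or purple look-alike of the lamp alone.

How it is judged (in metres and radians):
At the end, for the whole second after the job is handed in: The middle-sized lens cell rests, released and still, on the lamp housing's three balls: its axis within 12 mm of the mount's axis, its underside 48 to 53.5 mm above the desk (ball tops at 51 mm), glass up and level within 0.05 rad, its weight borne by the mount (horizontal distance between lens and lamp below 0.012 m and z of lens in the frame of lamp between 0.048 and 0.0535 m and angle between lens's own z axis and vertical below 0.05 rad and contact force between lens and lamp above 0.5 N and linear speed of lens below 0.02 m/s and angular speed of lens below 0.1 rad/s); the robot touches nothing.
It fails at once if the lens cell is dropped or flung into the mount (faster than 0.5 m/s within 35 mm above the seat) (horizontal distance between lens and lamp below 0.06 m and z of lens in the frame of lamp below 0.086 m and linear speed of lens above 0.5 m/s).
It fails at once if the smaller lens cell is moved more than 30 mm or tipped over (distance of lens_small from where it was at the start of the episode above 0.03 m or angle between lens_small's own z axis and vertical above 0.5 rad).
It fails at once if the larger lens cell is moved more than 30 mm or tipped over (distance of lens_large from where it was at the start of the episode above 0.03 m or angle between lens_large's own z axis and vertical above 0.5 rad).
It also fails if it takes over 32 s, if anything falls off the work surface, if the arm or the gripper's body presses on something with over 40 N, if the wrist force passes 120 N, or if a joint passes its speed limit or range.

## Working session

There is one attempt and no reset: what is moved stays moved. The work goes in short steps, Python scripts to look and compute and a tool call to move; the robot and the scene stay as the last step left them, time stands still between calls to the robot, and variables do not carry over. Pictures are saved under pics/ and viewed, about 8 in all and at most 12, crops included, and the job is handed in when it is done.

Besides the shell and the picture viewer there is one more tool, called after "Call:" in YAML: its name, and indented under it one key for each argument. play_rows: Moves the arm, as the interface text tells. Its arguments: {"type":"object","properties":{"moves":{"type":"array"},"squeeze":{"type":"number"}},"required":["moves"]}

```bash
mkdir -p pics
cat > h.py <<'E'
from rig import *
import numpy as np, cv2
def ray(f,u,v,z):
    K=np.array(f["intrinsics"]);R=np.array(f["R"]);t=np.array(f["t"])
    d=R.T@np.linalg.inv(K)@np.array([u,v,1.]);c=-R.T@t
    return c+d*(z-c[2])/d[2]
def proj(f,X):
    p=np.array(f["intrinsics"])@(np.array(f["R"])@np.array(X,float)+np.array(f["t"]));return p[:2]/p[2]
def save(f,n,crop=None,s=1):
    im=f["pixels"][:,:,::-1]
    if crop: a,b,c,d=crop; im=im[b:d,a:c]
    cv2.imwrite("pics/"+n,cv2.resize(im,None,fx=s,fy=s,interpolation=cv2.INTER_CUBIC))
E
python3 - <<'E'
from h import *
import pickle
fs={n:grab_frame(n) for n in("top","side")}
pickle.dump(fs,open("f0.pkl","wb"))
for n,f in fs.items(): save(f,n+"0.png"); print(n,-np.array(f["R"]).T@np.array(f["t"]),np.array(f["intrinsics"])[0,0])
print(sense())
E
```

```text
top [ 328.61783178  -24.61086654 1079.84623541] 509.0090964956512
side [ -14.34090918 -773.34993263  605.76322329] 445.15847662679
{'clock': 0.1, 'qpos': array([ 1.13359063e+00,  3.53559155e-01,  1.63404612e+00,  3.51790441e-05,
        1.15517552e+00, -2.38117871e-03]), 'qvel': array([ 0.00033759, -0.00113533, -0.0034457 ,  0.00109208, -0.00135956,
       -0.00092214]), 'joint_efforts': array([ 2.36015949e-04, -6.06365991e+01, -3.42817891e+01,  7.09430697e-05,
        4.06204621e-03,  6.04225397e-05]), 'eef_pos': array([263.0879104 , 566.47847161, 230.65490584]), 'tcp_rot': array([-3.14040458e+00, -3.49963095e-05,  2.70675389e+00]), 'contact_force': array([-0.03900228, -0.34208073, -0.26286549]), 'wrist_torque': array([ 0.02270593, -0.01227708,  0.04204504]), 'opening': 1.0018500070376057}
```

View pics/top0.png

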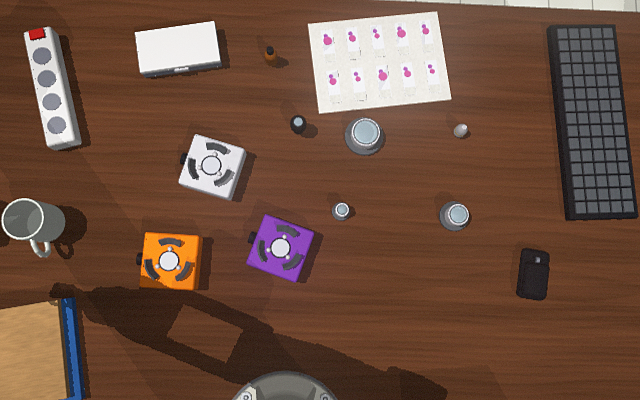

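View pics/side0.png

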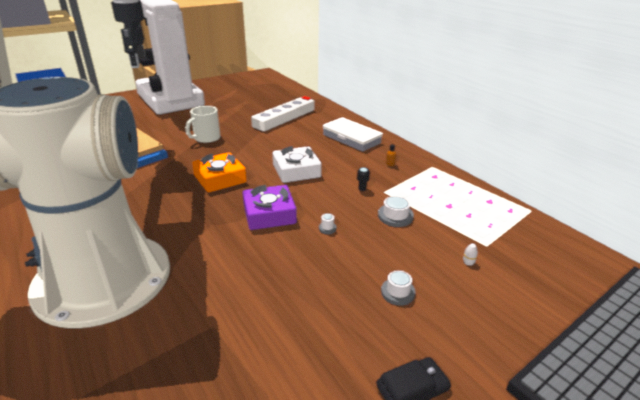

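The top view shows three lens cells: small at about (342,210), one at (456,215) and the largest at (365,134). The lamp look-alikes are white (212,166), orange (170,261) and purple (281,247). The cell at (456,215) should be the middle-sized one, and the white box is the lamp. I'll confirm both in an enlarged crop.

Run:
```python
from h import *
import pickle
f=pickle.load(open("f0.pkl","rb"))["top"]
im=f["pixels"][:,:,::-1]
a=cv2.resize(im[170:260,410:500],(540,540)[::1],interpolation=cv2.INTER_CUBIC)[:, :400]
A=cv2.resize(im[180:250,420:490],(400,400),interpolation=cv2.INTER_CUBIC)
B=cv2.resize(im[126:206,172:252],(400,400),interpolation=cv2.INTER_CUBIC)
cv2.imwrite("pics/crop1.png",np.hstack([A,B]))
```

```text
(no output)
```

View pics/crop1.png

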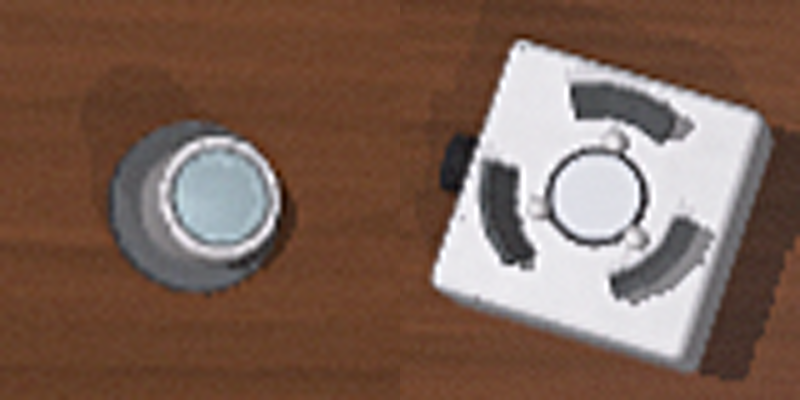

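The crop confirms both. On the left is the cell with a dark flange, a bright barrel rim at (458.6,214.9) and the flange at (454.1,216.1). On the right is the white lamp with three balls and three guides, disc centre (211.7,165.2). Next I'll turn these into positions and check the sizes.

Run:
```python
from h import *
import pickle
fs=pickle.load(open("f0.pkl","rb"));f=fs["top"]
P=lambda *a:np.round(ray(f,*a),1)
print("lens rim",P(458.6,214.9,38),"flange",P(454.1,216.1,5))
k=70/400
print("rim dia",np.linalg.norm(P(420+160*k,214.9,38)-P(420+281*k,214.9,38)),"flange dia",np.linalg.norm(P(454,180+120*k,8)-P(454,180+293*k,8)))
print("large dia",np.linalg.norm(P(345,136,5)-P(385,136,5)),P(364.5,136,5),"small",P(341,211,5))
print("lamp disc",P(211.7,165.2,45))
c=lambda x,y,z:P(172+(x-400)/5,126+y/5,z)
b=[c(617,140,49),c(539,208,49),c(635,238,49)]
print("balls",b,"mean",np.mean(b,0))
m=np.mean(b,0)
print("radii",[np.linalg.norm(x[:2]-m[:2]) for x in b])
L=P(458.6,214.9,38);C=m
s=fs["side"]
print("side lens rim",proj(s,[L[0],L[1],38]),"lamp",proj(s,[m[0],m[1],45]))
print("lamp/orange/purple centers",P(170,261,45),P(281,247,45))
im=s["pixels"][:,:,::-1]
cv2.imwrite("pics/side_crop.png",np.hstack([cv2.resize(im[260:320,370:430],(400,400),interpolation=3),cv2.resize(im[135:195,267:327],(400,400),interpolation=3)]))
```

```text
lens rim [ 457.9 -346.1   38. ] flange [ 459.  -346.5    5. ]
rim dia 44.52527372178637 flange dia 65.10376333208399
large dia 87.66595690460464 [ 628.3 -150.7    5. ] small [ 461.8 -103.2    5. ]
lamp disc [542.8 168.7  45. ]
balls [array([565.7, 161.9,  49. ]), array([536. , 191.9,  49. ]), array([525. , 152.1,  49. ])] mean [542.23333333 168.63333333  49.        ]
radii [np.float64(24.413566356069804), np.float64(24.08717962365505), np.float64(23.881768964816853)]
side lens rim [400.85288783 278.51563926] lamp [297.03750537 156.44039996]
lamp/orange/purple centers [344.7 239.5  45. ] [379.5  19.4  45. ]
```

View pics/side_crop.png

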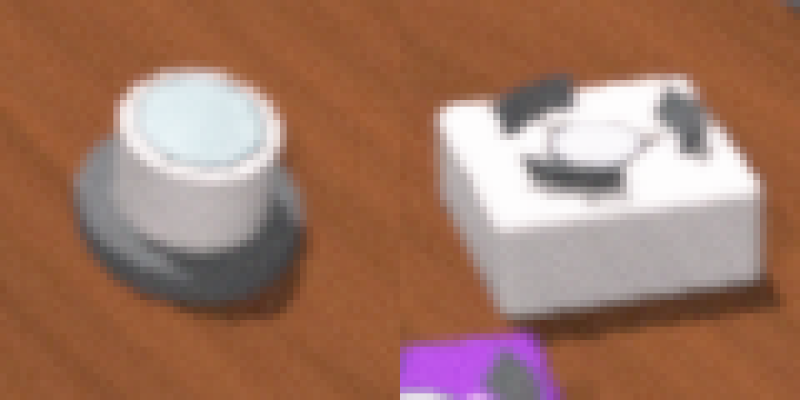

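The side crop agrees. The lens rim is at (400.0,278.9), predicted (400.9,278.5), and the lamp disc is at (296.7,156.5), predicted (297.0,156.4). The lens is at about (457.6,-346.4) and the lamp axis at (542.5,168.7). Diameters of 44.5 and 65 mm and ball radii near 24 mm fit the description. I'm moving now, keeping the orientation fixed.

Call:
play_rows:
  moves:
    - [[-0.012,-0.016,0],[0,0,0],100]
    - [[-0.025,-0.0335,0],[0,0,0],100]
    - [[-0.027,-0.036,0],[0,0,0],100]
    - [[-0.027,-0.036,0],[0,0,0],100]
    - [[-0.027,-0.036,0],[0,0,0],100]
    - [[-0.027,-0.036,0],[0,0,0],100]
    - [[-0.027,-0.036,0],[0,0,0],100]
    - [[-0.027,-0.036,0],[0,0,0],100]
    - [[-0.027,-0.036,0],[0,0,0],100]
    - [[-0.027,-0.036,0],[0,0,0],100]
    - [[-0.027,-0.036,0],[0,0,0],100]
    - [[-0.027,-0.036,0],[0,0,0],100]
    - [[-0.027,-0.036,0],[0,0,0],100]
    - [[-0.027,-0.036,0],[0,0,0],100]
    - [[-0.027,-0.036,0],[0,0,0],100]
    - [[-0.027,-0.036,0],[0,0,0],100]
    - [[-0.027,-0.036,0],[0,0,0],100]
    - [[-0.027,-0.036,0],[0,0,0],100]
    - [[-0.027,-0.036,0],[0,0,0],100]
    - [[-0.018,-0.024,0],[0,0,0],100]
  squeeze: 40

```text
clock: 2.1
eef_pos: [440.8, -274.2, 231.0]
tcp_rot: [-3.141, 0.0, 2.705]
contact_force: [0.7, 0.6, -0.1]
opening: 1.002
```

```bash
cat >> h.py <<'E'
from scipy.spatial.transform import Rotation as Ro
def go(X):
    s=sense();R=Ro.from_euler("xyz",s["tcp_rot"])
    print("t",round(s["clock"],2),"pos",np.round(s["eef_pos"],1),"rot",np.round(s["tcp_rot"],4),"F",np.round(s["contact_force"],1),"open",round(s["opening"],3))
    print("tool shift",np.round(R.inv().apply(np.array(X,float)-s["eef_pos"]),1))
E
python3 -c "
from h import *
go([457.6,-346.4,100])"
```

```text
t 2.1 pos [ 440.8 -274.2  231. ] rot [-3.1412e+00  2.0000e-04  2.7054e+00] F [ 0.7  0.6 -0.1] open 1.002
tool shift [-45.7 -58.3 131.1]
```

Call:
play_rows:
  moves:
    - [[-0.016,-0.02,0.03],[0,0,0],100]
    - [[-0.016,-0.02,0.035],[0,0,0],100]
    - [[-0.01,-0.014,0.035],[0,0,0],100]
    - [[-0.0037,-0.0056,0.03],[0,0,0],100]
    - [[0,0,0],[0,0,0],100]
    - [[0,0,0],[0,0,0],100]

```text
clock: 2.7
eef_pos: [456.6, -344.2, 101.2]
tcp_rot: [3.141, -0.002, 2.706]
contact_force: [-0.7, -0.3, -0.1]
opening: 1.001
```

Run:
```python
from h import *
go([457.6,-346.4,10])
f=grab_frame("top");t=f["pixels"]
s=grab_frame("side")
im=lambda f,c:cv2.resize(f["pixels"][c[1]:c[3],c[0]:c[2],::-1],(400,400),interpolation=3)
cv2.imwrite("pics/near.png",np.hstack([im(f,(400,160,520,280)),im(s,(330,200,450,320))]))
```

```text
t 2.7 pos [ 456.6 -344.2  101.2] rot [ 3.1411e+00 -1.8000e-03  2.7065e+00] F [-0.7 -0.3 -0.1] open 1.001
tool shift [-2.  -1.6 91.2]
```

View pics/near.png

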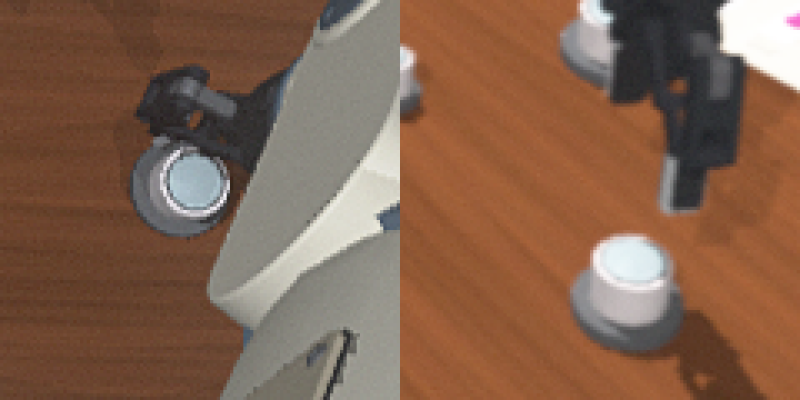

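The crop shows the lens untouched (rim at (195,180) left, (632,262) right). The fingers are above it, one at (185,90) left and one with its tip at about (682,190) right. I'll check the finger positions numerically.

Run:
```python
from h import *
import pickle
fs=pickle.load(open("f0.pkl","rb"))
s=sense();R=Ro.from_euler("xyz",s["tcp_rot"]);p=s["eef_pos"]
for sg in(1,-1):
  for d in (-13,-32):
    X=p+R.apply([0,sg*46,d])
    a=proj(fs["top"],X);b=proj(fs["side"],X)
    print(sg,d,np.round(X),"crop top",np.round((a-[400,160])/.3),"side",np.round((b-[330,200])/.3+[400,0]))
go([457.6,-346.4,10])
```

```text
1 -13 [ 477. -303.  116.] crop top [162. 132.] side [625.  99.]
1 -32 [ 477. -303.  135.] crop top [172. 128.] side [629.  72.]
-1 -13 [ 438. -386.  116.] crop top [306. 204.] side [679. 207.]
-1 -32 [ 438. -386.  135.] crop top [318. 200.] side [683. 178.]
t 2.8 pos [ 457.8 -344.8  102.9] rot [-3.1413e+00  1.9000e-03  2.7072e+00] F [-2.2 -0.4  1.2] open 1.0
tool shift [-0.3 -1.5 92.9]
```

Consistent. I'll descend to TCP z of about 10 mm, then close.

Call:
play_rows:
  moves:
    - [[-0.001,-0.0014,0.02],[0,0,0],100]
    - [[0,0,0.025],[0,0,0],100]
    - [[0,0,0.02],[0,0,0],100]
    - [[0,0,0.015],[0,0,0],100]
    - [[0,0,0.007],[0,0,0],100]
    - [[0,0,0.004],[0,0,0],100]
    - [[0,0,0],[0,0,0],100]
    - [[0,0,0],[0,0,0],100]

```text
clock: 3.6
eef_pos: [457.8, -346.7, 11.1]
tcp_rot: [-3.141, 0.001, 2.707]
contact_force: [-0.0, -0.9, 0.2]
opening: 0.998
```

```bash
python3 -c "
from h import *
go([457.6,-346.4,10])"
```

```text
t 3.6 pos [ 457.8 -346.7   11.1] rot [-3.1414e+00  1.2000e-03  2.7068e+00] F [-0.  -0.9  0.2] open 0.998
tool shift [0.4 0.2 1.1]
```

Call:
play_rows:
  moves:
    - [[0,0,0],[0,0,0],80]
    - [[0,0,0],[0,0,0],65]
    - [[0,0,0],[0,0,0],55]
    - [[0,0,0],[0,0,0],40]
    - [[0,0,0],[0,0,0],20]
    - [[0,0,0],[0,0,0],20]
    - [[0,0,0],[0,0,0],20]
    - [[0,0,0],[0,0,0],20]
  squeeze: 40

```text
clock: 4.4
eef_pos: [457.5, -346.5, 10.8]
tcp_rot: [-3.142, 0.0, 2.707]
contact_force: [-0.8, 0.3, 4.7]
opening: 0.489
```

Gripped at 0.489, about the barrel width. Lifting and checking.

Call:
play_rows:
  moves:
    - [[0,0,-0.003],[0,0,0],20]
    - [[0,0,-0.01],[0,0,0],20]
    - [[0,0,-0.02],[0,0,0],20]
    - [[0,0,-0.025],[0,0,0],20]
    - [[0,0,-0.025],[0,0,0],20]
    - [[0,0,-0.025],[0,0,0],20]
    - [[0,0,-0.017],[0,0,0],20]
    - [[0,0,-0.005],[0,0,0],20]
    - [[0,0,0],[0,0,0],20]
    - [[0,0,0],[0,0,0],20]

```text
clock: 5.4
eef_pos: [456.8, -346.0, 139.5]
tcp_rot: [3.141, -0.001, 2.707]
contact_force: [0.3, 0.4, -2.8]
opening: 0.495
```

Run:
```python
from h import *
go([542.5,168.7,140])
f=grab_frame("top");s=grab_frame("side")
im=lambda f,c:cv2.resize(f["pixels"][c[1]:c[3],c[0]:c[2],::-1],(400,400),interpolation=3)
cv2.imwrite("pics/lift.png",np.hstack([im(f,(410,160,510,260)),im(s,(350,170,450,270))]))
```

```text
t 5.4 pos [ 456.8 -346.   139.5] rot [ 3.1413e+00 -1.2000e-03  2.7068e+00] F [ 0.3  0.4 -2.8] open 0.495
tool shift [ 1.391e+02  5.029e+02 -2.000e-01]
```

View pics/lift.png

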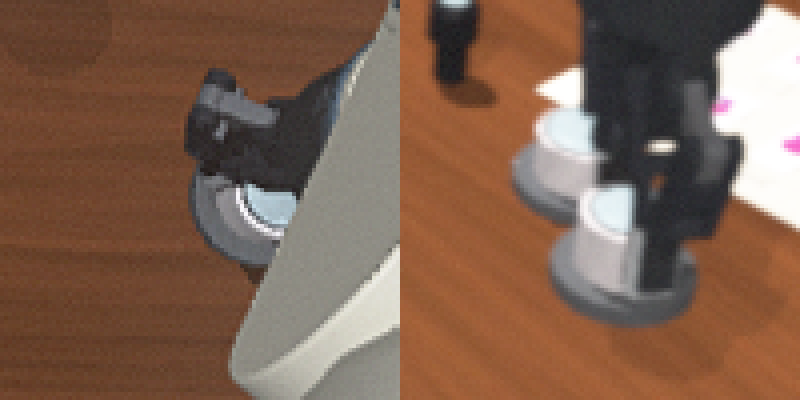

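The lens is held upright: flange at about (624,285) in the right crop, level, wrist load 2.8 N. I'll carry it to above the mount.

Call:
play_rows:
  moves:
    - [[0.005,0.018,0],[0,0,0],20]
    - [[0.0095,0.0345,0],[0,0,0],20]
    - [[0.0095,0.0345,0],[0,0,0],20]
    - [[0.0095,0.0345,0],[0,0,0],20]
    - [[0.0095,0.0345,0],[0,0,0],20]
    - [[0.0095,0.0345,0],[0,0,0],20]
    - [[0.0095,0.0345,0],[0,0,0],20]
    - [[0.0095,0.0345,0],[0,0,0],20]
    - [[0.0095,0.0345,0],[0,0,0],20]
    - [[0.0095,0.0345,0],[0,0,0],20]
    - [[0.0095,0.0345,0],[0,0,0],20]
    - [[0.0095,0.0345,0],[0,0,0],20]
    - [[0.0095,0.0345,0],[0,0,0],20]
    - [[0.0095,0.0345,0],[0,0,0],20]
    - [[0.007,0.025,0],[0,0,0],20]
    - [[0.004,0.0116,0],[0,0,0],20]
    - [[0,0,0],[0,0,0],20]
    - [[0,0,0],[0,0,0],20]
    - [[0,0,0],[0,0,0],20]

```text
clock: 7.4
eef_pos: [542.3, 167.6, 140.0]
tcp_rot: [-3.141, -0.001, 2.706]
contact_force: [-0.2, 0.8, -3.0]
opening: 0.488
```

Call:
play_rows:
  moves:
    - [[0,0,0.015],[0,0,0],20]
    - [[0,0,0.02],[0,0,0],20]
    - [[0,0,0.015],[0,0,0],20]
    - [[0,0,0.008],[0,0,0],20]
    - [[0,0,0.002],[0,0,0],20]
    - [[0,0,0],[0,0,0],20]
    - [[0,0,0],[0,0,0],20]

```text
clock: 8.1
eef_pos: [543.3, 168.8, 80.9]
tcp_rot: [3.141, 0.001, 2.707]
contact_force: [0.5, -0.4, -2.1]
opening: 0.486
```

Run:
```python
from h import *
go([542.5,168.7,61.5])
f=grab_frame("top");s=grab_frame("side")
im=lambda f,c:cv2.resize(f["pixels"][c[1]:c[3],c[0]:c[2],::-1],(400,400),interpolation=3)
cv2.imwrite("pics/over.png",np.hstack([im(f,(170,120,250,200)),im(s,(262,110,332,180))]))
for z in(69,79,107):
  a=proj(f,[542.5,168.7,z]);b=proj(s,[542.5,168.7,z])
  print(z,np.round((a-[170,120])*5),np.round((b-[262,110])*400/70+[400,0]))
  for x in(-32,32):
    b=proj(s,np.array([542.5,168.7,z])+x*np.array(s["R"])[0]);print("  side edge",np.round((b-[262,110])*400/70+[400,0]))
```

```text
t 8.1 pos [543.3 168.8  80.9] rot [3.1409e+00 7.0000e-04 2.7067e+00] F [ 0.5 -0.4 -2.1] open 0.486
tool shift [ 0.7 -0.4 19.4]
69 [198. 214.] [600. 220.]
  side edge [533. 220.]
  side edge [667. 220.]
79 [194. 209.] [600. 201.]
  side edge [532. 201.]
  side edge [667. 201.]
107 [181. 193.] [599. 147.]
  side edge [530. 147.]
  side edge [667. 147.]
```

View pics/over.png

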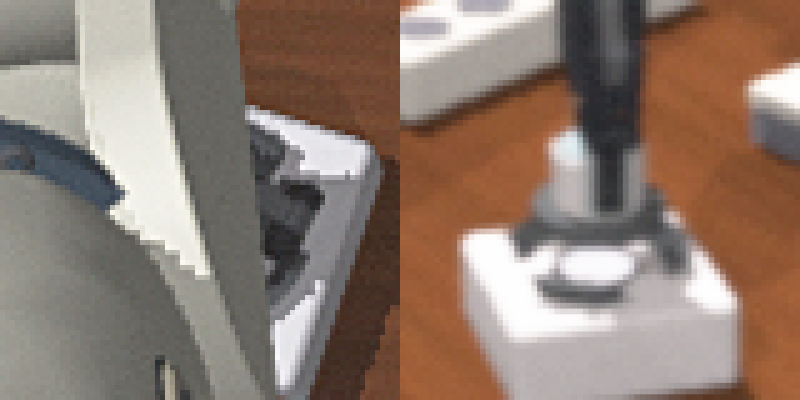

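The flange spans about 528 to 667 in the right crop, predicted 532 to 667, so it is centred over the mount and level. Lowering to just above the balls, then feeling for contact.

Call:
play_rows:
  moves:
    - [[0,0,0.006],[0,0,0],20]
    - [[0,0,0.006],[0,0,0],20]
    - [[0,0,0.003],[0,0,0],20]
    - [[0,0,0.0015],[0,0,0],20]
    - [[0,0,0.0005],[0,0,0],20]
    - [[0,0,0],[0,0,0],20]
    - [[0,0,0],[0,0,0],20]

```text
clock: 8.9
eef_pos: [542.9, 168.7, 63.4]
tcp_rot: [3.141, 0.0, 2.707]
contact_force: [-0.1, -0.5, -2.0]
opening: 0.492
```

Call:
play_rows:
  moves:
    - [[0,0,0.0005],[0,0,0],20]
    - [[0,0,0.0005],[0,0,0],20]
    - [[0,0,0],[0,0,0],20]
    - [[0,0,0],[0,0,0],20]

```text
clock: 9.3
eef_pos: [542.7, 168.7, 62.3]
tcp_rot: [3.142, 0.0, 2.707]
contact_force: [0.2, 1.1, -3.2]
opening: 0.491
```

Call:
play_rows:
  moves:
    - [[0,0,0.0005],[0,0,0],20]
    - [[0,0,0.0005],[0,0,0],20]
    - [[0,0,0],[0,0,0],20]
    - [[0,0,0],[0,0,0],20]

```text
clock: 9.7
eef_pos: [542.9, 168.7, 61.5]
tcp_rot: [3.141, 0.0, 2.707]
contact_force: [-1.0, -0.7, 3.2]
opening: 0.487
```

The wrist force went from about -2.5 to +3.2 N at the expected height, so the lens is seated. Releasing slowly.

Call:
play_rows:
  moves:
    - [[0,0,0],[0,0,0],49]
    - [[0,0,0],[0,0,0],51]
    - [[0,0,0],[0,0,0],53]
    - [[0,0,0],[0,0,0],57]
    - [[0,0,0],[0,0,0],65]
    - [[0,0,0],[0,0,0],75]
    - [[0,0,0],[0,0,0],85]
    - [[0,0,0],[0,0,0],90]
    - [[0,0,0],[0,0,0],90]
  squeeze: 20

```text
clock: 10.6
eef_pos: [542.7, 168.7, 61.3]
tcp_rot: [-3.142, 0.0, 2.707]
contact_force: [0.2, 0.6, -0.1]
opening: 0.9
```

Run:
```python
from h import *
go([542.5,168.7,161])
f=grab_frame("side")
save(f,"released.png",(252,110,342,180),6)
```

```text
t 10.6 pos [542.7 168.7  61.3] rot [-3.1415  0.      2.7069] F [ 0.2  0.6 -0.1] open 0.9
tool shift [  0.2  -0.1 -99.7]
```

View pics/released.png

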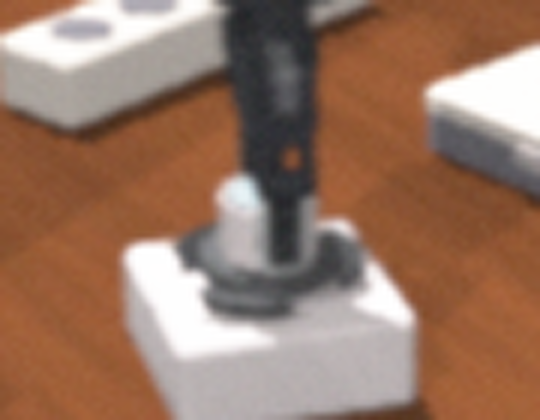

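The lens sits in the mount (flange at about (270,275), guides around it), the fingers are clear and the wrist force is about zero. Retreating straight up, then aside so the top camera can see it.

Call:
play_rows:
  moves:
    - [[0,0,-0.004],[0,0,0],90]
    - [[0,0,-0.01],[0,0,0],90]
    - [[0,0,-0.02],[0,0,0],90]
    - [[0,0,-0.03],[0,0,0],90]
    - [[0,0,-0.035],[0,0,0],90]
    - [[0,0,-0.035],[0,0,0],90]
    - [[0.015,0.025,-0.02],[0,0,0],90]
    - [[0.025,0.03,0],[0,0,0],90]
    - [[0.03,0.025,0],[0,0,0],90]
    - [[0.035,0.02,0],[0,0,0],90]
    - [[0.035,0.02,0],[0,0,0],90]
    - [[0.035,0.02,0],[0,0,0],90]
    - [[0.035,0.02,0],[0,0,0],90]
    - [[0.02,0.01,0],[0,0,0],90]
    - [[0.01,0.005,0],[0,0,0],90]
    - [[0,0,0],[0,0,0],90]
    - [[0,0,0],[0,0,0],90]
    - [[0,0,0],[0,0,0],90]

```text
clock: 12.45
eef_pos: [399.6, 427.5, 215.4]
tcp_rot: [-3.141, 0.0, 2.706]
contact_force: [-0.3, -0.5, -0.5]
opening: 0.899
```

Run:
```python
from h import *
go([542.5,168.7,161])
f=grab_frame("top");s=grab_frame("side")
im=lambda f,c:cv2.resize(f["pixels"][c[1]:c[3],c[0]:c[2],::-1],(400,400),interpolation=3)
cv2.imwrite("pics/final.png",np.hstack([im(f,(170,120,250,200)),im(s,(262,110,332,180))]))
for z in(61,89):
  a=proj(f,[542.5,168.7,z]);b=proj(s,[542.5,168.7,z])
  print(z,np.round((a-[170,120])*5),np.round((b-[262,110])*400/70+[400,0]))
```

```text
t 12.45 pos [399.6 427.5 215.4] rot [-3.1415e+00  3.0000e-04  2.7056e+00] F [-0.3 -0.5 -0.5] open 0.899
tool shift [-238.8 -174.2   54.5]
61 [202. 218.] [600. 235.]
89 [189. 203.] [599. 182.]
```

View pics/final.png

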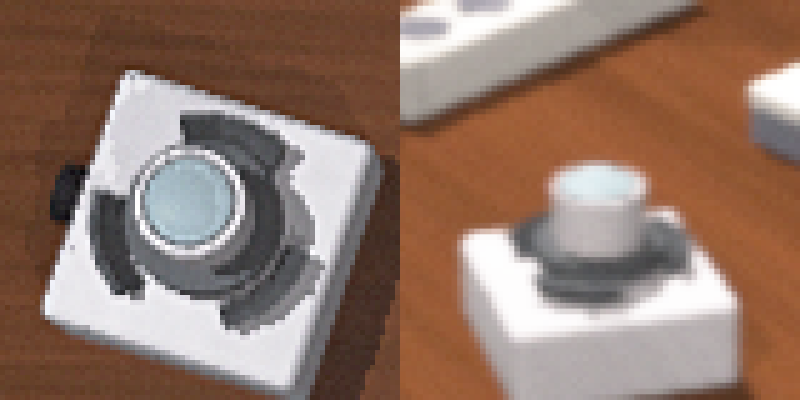

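The barrel rim is at about (188,199) in the top crop, predicted (189,203), and about (598,184) in the side crop, predicted (599,182). The lens is centred to about 2 mm, level, between all three guides and at seated height. Handing in.

```bash
python3 -c "
from rig import *
print(sign_off())"
```

```text
the job is handed in; nothing more can be done
None
```

I picked up the middle-sized lens cell by its barrel, set it in the white lamp's three-point mount, released it and moved the arm clear. I then handed the job in at about 12.5 s of the 32 s allowed; no verdict was reported.

- **Seating:** on lowering, the wrist force went from about -2.5 N (the hanging weight) to +3.2 N at the expected ball height. That indicates the flange met the balls with only a light press.
- **Final pictures:** in both views the rim lies within about 2 mm of where a centred, seated lens should appear. The lens looks level, glass up, and its flange is between the three guides.
- **Release:** the arm stands well away from the mount, and the wrist force reads about zero.
- **Not checked:** I did not photograph the smaller and larger cells again at the end. The carrying path passed clear above anything near it, and no reading showed unexpected contact. Tilt was judged only by eye and from the rim position, and I did not test the lens for rocking.

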